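# Index the vial carousel to its mark and hold the detent plunger out

## Robot

A 6-joint arm with a two-finger parallel gripper is mounted at the origin on a cart in front of the work surface, level with it; the furniture and walls round the work are solid. World frame = base frame: x ahead of the robot, y to its left, z up, the work surface at z = 0. Lengths are in mm, angles in rad, forces in N, time in s.
With the tool pointing down it reaches from about 350 to 875 mm from the base axis. Payload 4.2 kg.
Tool frame: the origin (TCP) lies midway between the tips of the shut fingers; the grasp point (between the pads) lies 19 mm behind it; z points along the fingers, y is the line along which they close (so a half turn about z gives the same grasp; the last joint's range is limited). The gripper opens to 85 mm and grips with 20 to 120 N. Pads are 22 mm wide; open, the fingers measure 114 mm over their backs; the gripper's body (76 mm by 85 mm) begins 54 mm behind the grasp point. The pads swing forward as they close: fully open they stand 13 mm farther back than shut.
Start: joints at [-0.911, 0.385, 0.008, 0, -1.194, -0.259], TCP at [243.86, -575.44, 231.312] pointing down, gripper open.
Joint ranges: [-3.14, 3.14], [-1.21, 2.06], [-1.07, 1.41], [-3.16, 2.05], [-2.99, -0.16], [-3.1, 3.1]. Speed limits (rad/s): [2.79, 2.79, 3.14, 3.14, 3.14, 3.14].

## Interface

Orientations are given as a unit quaternion [x, y, z, w].
In Python, from bench import arm gives the robot as it stands.
- The arm moves only by the tool send_rows, never from a script. Its argument "targets" is a list of rows, each an object of numbers: "gripper": the gripper command: -1 is fully open, 1 is shut, values between are in proportion; "x", "y", "z": the shift along the tool's x, y, z in cm; "ax", "ay", "az": the turn, a rotation vector about the tool's x, y, z in degrees. A call has 1 to 5 rows; each row shifts and turns the commanded pose from where the row before left it, along the tool's axes as they then stand; what a row does not reach is not made up. A row lasts 1/12 s, in which the tool goes at most 41.7 mm and 7.16 degrees, less where a joint would pass 70% of its speed; a pose out of reach is approached as far as the arm can. A call is refused whole if a number of a shift passes 4.17 or a number of a turn 7.16, either way. A call with a gripper value outside its range is refused whole. The fingers move at their own pace and stop on an object; the grip force is fixed at half the most. Time passes only in rows, so rows that do not move let the fingers close. It gives the time, the measured TCP pose, the force, the opening and the grip force at its end, in the units of the state.
- arm.read_state(): the state, without advancing time (a new reading comes with each control period).
- arm.get_image(name): name is "scene" or "top" or "wrist"; returns (picture, depth): 420x560x3 uint8, red, green, blue; 420x560 float32, mm along the optical axis (not along the pixel's ray), 0 where there is no reading.
- arm.camera_model(name): a dict with "fx", "fy", "cx", "cy" (pixels), "distortion" ([k1, k2, p1, p2, k3] as OpenCV has them; the pictures are not rectified), "cam_to_world" (4x4, takes a point from camera to world coordinates). Camera axes: x right, y down, z forward; pixel columns grow to the right and rows downward; lengths in mm; the calibration is good to about 2 mm. A picture is of the moment at which its call begins: read the wrist's pose just before it. camera_model takes no time and is no camera call; for the wrist camera it gives the pose at the moment of the call.
- arm.job_done(): hands the job in; it is judged then, once.
Trained networks look in the newest picture that a camera, given by its name, has taken for a name from the list of things; names that differ only in an ending like _2 or _b are one class to them, and where a whole thing is asked for, a point or a joint stands for the part that bears it (a point fixed in the world has none). Each returns a list of dicts, best first, with "score" (0 to 1); they miss things now and then, are a little off and sometimes report something else, mostly with a low value. They report only what shows in the picture. A call takes as long as a camera call.
- arm.boxes_of(camera, thing): "rect" ([left, top, width, height] in pixels, round what is visible of it).
The state is a dict: "clock": time; "joints": joint angles; "joint_vel": joint speeds; "joint_efforts": joint torques, N m; "position": TCP position; "ee_rot": TCP orientation; "contact_force": force on the tool from outside, world axes, zero at the start; "wrist_torque": the same for the moment, N m; "gripper_width": finger opening in mm; "grasp_force": force on a finger pad.
Only numpy, scipy, OpenCV 4.12 (cv2) and the standard library are available. Lean on these libraries where they do the work, as an engineer would, in place of code of your own. Each camera call takes 0.05 s, during which the arm holds its last target. There are 200 camera calls.

## Task

Turn the vial carousel by its black centre knob until the hole at the yellow stripe is under the sprung plunger and the plunger has dropped home into it. Then grip the plunger's red knob, pull it straight up as far as it will go and finish while still holding it there, clear of its hole, without turning the carousel away from the mark, so that I can lift the carousel off. Leave the specimen cup, the timer and the reagent bottle where they stand.

Things in the scene. Friction and masses are not known exactly. Their poses are not given: they have to be found in the camera images.
- index_base: Fixed grey base of the vial carousel on the bench; origin at its underside on the upright turning axis, z up, x axis pointing to the plunger, whose upright axis is 85 mm out. The white drum on it is 196 mm in diameter, its top 55 mm above the bench; six capped vials fixed in it, 56 mm from the axis and midway between the holes, rise to 82 mm.
- plunger_mount (a point): Point on the plunger's axis at the top of its aluminium bracket, 80 mm above the bench. The bracket arm is 28 mm wide and reaches from 13 mm inward to 41 mm outward of this point, ending in an upright 34 mm wide; the dark round plunger housing (23 mm diameter) rises to 88 mm.
- marked_hole (a point): Mouth of the carousel's marked hole, on the drum's top, 85 mm from the turning axis; a yellow stripe runs from it inward and down the rim below it. There are six such dark holes, 11 mm wide, 60 degrees apart.
- carousel (a joint): Turn in rad, anticlockwise from above positive; 0: marked hole exactly under the plunger. Starts between -1.45 and -0.7 (plunger in the hole before the mark, at -1.05, or riding between holes). The plunger's round nose is the detent: about 0.25 N m turns it out of a hole; within 0.05 rad of a hole it centres itself. Elsewhere, or plunger out, it turns lightly (0.03 N m) and stays.
- turn_knob: Black wing-shaped centre knob of the carousel, turns with it: an upright bar 52 mm long along its x axis, 18 mm thick along its y axis, 35 mm high; origin at its centre, 122.5 mm above the bench on the turning axis. Its x axis (the end with the small yellow line on top) points to the marked hole.
- plunger (a joint): Lift of the plunger in m: about 0 when home in a hole, about 0.0026 when its nose rides on the drum between holes, 0.016 at its upper stop. Spring force about 2 N when home, rising to 9 N at the stop; it snaps back when let go.
- pull_knob: Red round pull knob of the plunger with two black rings, 26 mm diameter, 22 mm high, vertical axis; origin at its centre, 106 mm above the bench with the plunger home. It moves straight up with the plunger.
- specimen_cup: White specimen cup with red cap, 48 mm diameter, 50 mm high, loose bystander; origin at the centre of its underside.
- bench_timer: White bench timer lying flat, 58 x 72 x 18 mm, loose bystander; origin at the centre of its underside.
- reagent: White reagent bottle with red cap and red band, 48 mm diameter, 105 mm high, loose bystander; origin at the centre of its underside.

How it is judged (in metres and radians):
On the way, in this order (a step that is already met when the one before it is completed fails the run):
1. the marked hole is under the plunger (carousel within 0.06 rad of 0) and the plunger has dropped home into it (lift below 1.5 mm) (value of joint carousel between -0.06 and 0.06 rad and value of joint plunger below 0.0015 m), for 0.2 s.
2. the plunger is pulled fully up (lift above 13.5 mm) by its red knob (value of joint plunger above 0.0135 m and contact force between the fingers and pull_knob above 2 N), for 0.2 s.
At the end, for the whole second after the job is handed in: The fingers hold the red knob (more than 2 N of contact) with the plunger at least 13.5 mm up of its 16 mm, and the carousel stands still within 0.1 rad of the mark (all of step 2 and value of joint carousel between -0.1 and 0.1 rad and velocity of joint carousel between -0.1 and 0.1 rad/s); the arm keeps its last pose, push and grip.
It fails at once if the specimen cup is moved more than 20 mm (distance of specimen_cup from where it was at the start of the episode above 0.02 m).
It fails at once if the timer is moved more than 20 mm (distance of bench_timer from where it was at the start of the episode above 0.02 m).
It fails at once if the reagent bottle is moved more than 20 mm (distance of reagent from where it was at the start of the episode above 0.02 m).
It also fails if it takes over 51 s, if anything falls off the work surface, if the arm or the gripper's body presses on something with over 40 N, if the wrist force passes 120 N, or if a joint passes its speed limit or range.

## Working session

There is one attempt and no reset: what is moved stays moved. The work goes in short steps, Python scripts to look and compute and a tool call to move; the robot and the scene stay as the last step left them, time stands still between calls to the robot, and variables do not carry over. Pictures are saved under pics/ and viewed, at most 10 in all, crops included, and the job is handed in when it is done.

Besides the shell and the picture viewer there is one more tool, called in YAML: its name, and indented under it one key for each argument. send_rows: Moves the arm, as the interface text tells. Its arguments: {"type":"object","properties":{"targets":{"type":"array"}},"required":["targets"]}

```bash
mkdir -p pics; python3 - <<'E'
from bench import arm
import cv2,numpy as np
ims=[]
for n in("scene","top"):
    p,d=arm.get_image(n); np.savez(f"{n}.npz",p=p,d=d,**{k:np.array(v) for k,v in arm.camera_model(n).items()})
    cv2.imwrite(f"pics/{n}.png",p[:,:,::-1])
    for t in("index_base","turn_knob","pull_knob","specimen_cup","bench_timer","reagent","marked_hole"):
        print(n,t,[(r["score"],r["rect"]) for r in arm.boxes_of(n,t)[:2]])
print(arm.read_state())
E
```

```text
scene index_base [(0.68, [199.1, 205.6, 107.9, 82.6])]
scene turn_knob [(0.71, [248.4, 207.1, 21.3, 28.3]), (0.39, [199.2, 203.9, 105.3, 86.7])]
scene pull_knob [(0.44, [213.9, 209.4, 13.1, 14.7])]
scene specimen_cup [(0.71, [206.9, 334.9, 24.4, 30.7]), (0.5, [327.1, 196.9, 30.3, 32.4])]
scene bench_timer [(0.6, [324.6, 198.7, 30.4, 27.2])]
scene reagent [(0.91, [344.4, 143.0, 19.8, 37.1])]
scene marked_hole [(0.69, [214.2, 204.2, 88.5, 83.9])]
top index_base [(0.83, [226.2, 156.9, 68.5, 75.5]), (0.57, [373.4, 192.5, 21.7, 22.9])]
top turn_knob []
top pull_knob []
top specimen_cup [(0.48, [173.6, 225.1, 16.5, 13.9])]
top bench_timer [(0.67, [323.0, 205.0, 25.2, 26.6])]
top reagent [(0.74, [374.6, 192.4, 21.5, 19.2])]
top marked_hole [(0.88, [231.7, 164.2, 62.3, 71.0])]
{'clock': 0.8, 'joints': array([-9.11424451e-01,  3.84665012e-01,  7.91220277e-03, -8.10016263e-06,
       -1.19400874e+00, -2.58604488e-01]), 'joint_vel': array([ 0.00039817, -0.00125423, -0.00065617, -0.00044552, -0.00087465,
        0.00106603]), 'joint_efforts': array([ 7.86130909e-05, -3.92027128e+01,  1.88609987e+01,  4.19034138e+00,
       -2.14366041e-04, -5.43715558e-06]), 'position': array([ 243.84760365, -575.4448818 ,  231.33679857]), 'ee_rot': array([-1.99043901e-01,  9.79990574e-01, -1.39208867e-05,  1.10803267e-05]), 'contact_force': array([-0.53754416, -0.00409048,  0.24661301]), 'wrist_torque': array([ 0.01024929,  0.04179296, -0.05022469]), 'grasp_force': 0.0, 'gripper_width': 85.47328893641952}
```

View pics/top.png

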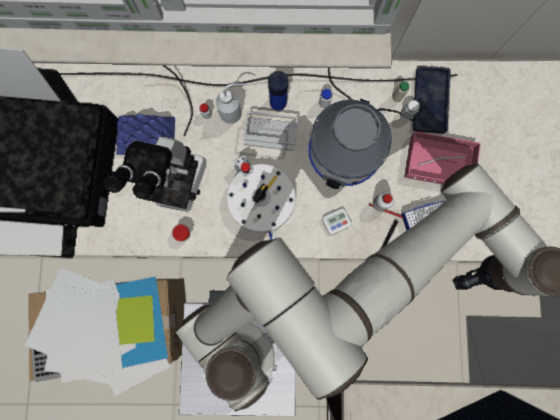

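View pics/scene.png

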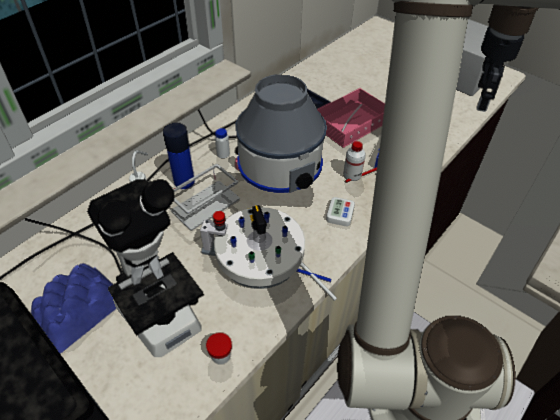

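The top view shows the drum at about (262,197), the red plunger knob at (245,167), and the black knob with its yellow stripe pointing to about (275,178). The cup is at (181,233), the timer at (337,221) and the reagent bottle at (386,201).

```bash
cat > h.py <<'E'
import numpy as np,cv2
def pix2plane(c,uv,z):
    K=np.array([[c["fx"],0,c["cx"]],[0,c["fy"],c["cy"]],[0,0,1]],float)
    n=cv2.undistortPoints(np.array(uv,float).reshape(-1,1,2),K,np.array(c["distortion"],float)).reshape(-1,2)
    T=np.array(c["cam_to_world"]); r=np.c_[n,np.ones(len(n))]@T[:3,:3].T
    return T[:3,3]+r*((z-T[2,3])/r[:,2])[:,None]
E
python3 - <<'E'
from h import *
c=np.load("top.npz"); p=c["p"]
hsv=cv2.cvtColor(p,cv2.COLOR_RGB2HSV)
red=((hsv[...,0]<6)|(hsv[...,0]>174))&(hsv[...,1]>170)&(hsv[...,2]>80)
n,l,s,ce=cv2.connectedComponentsWithStats(red.astype(np.uint8))
for i in range(1,n):
    if s[i,4]>15: print("red",ce[i],s[i,4],pix2plane(c,ce[i],117)[0].round(1))
yel=(hsv[...,0]>20)&(hsv[...,0]<33)&(hsv[...,1]>120); yel[:160]=0;yel[240:]=0;yel[:,:225]=0;yel[:,300:]=0
v,u=np.nonzero(yel);print("yel",list(zip(u,v)))
print("drum ell",pix2plane(c,[[227,197],[297,197],[262,164],[262,232]],55).round(0))
cv2.imwrite("pics/topc.png",cv2.resize(p[140:250,210:310],None,fx=5.4,fy=5.4,interpolation=cv2.INTER_CUBIC)[:,:,::-1])
print(c["cam_to_world"].round(2))
E
```

```text
red [203.93023256 107.39534884] 43 [688.8 105.  117. ]
red [244.98 167.08] 50 [520.8 -13.2 117. ]
red [387.04545455 198.06818182] 44 [ 440.3 -399.3  117. ]
red [180.50819672 232.37704918] 183 [339.6 154.8 117. ]
yel [(np.int64(275), np.int64(176)), (np.int64(274), np.int64(177)), (np.int64(275), np.int64(177)), (np.int64(276), np.int64(177)), (np.int64(273), np.int64(178)), (np.int64(274), np.int64(178)), (np.int64(275), np.int64(178)), (np.int64(272), np.int64(179)), (np.int64(273), np.int64(179)), (np.int64(274), np.int64(179)), (np.int64(272), np.int64(180)), (np.int64(273), np.int64(180)), (np.int64(274), np.int64(180)), (np.int64(271), np.int64(181)), (np.int64(272), np.int64(181)), (np.int64(273), np.int64(181)), (np.int64(270), np.int64(182)), (np.int64(271), np.int64(182)), (np.int64(272), np.int64(182)), (np.int64(270), np.int64(183)), (np.int64(271), np.int64(183)), (np.int64(272), np.int64(183)), (np.int64(269), np.int64(184)), (np.int64(270), np.int64(184)), (np.int64(271), np.int64(184)), (np.int64(263), np.int64(185)), (np.int64(264), np.int64(185)), (np.int64(265), np.
[... 459 characters left out ...]
, (np.int64(267), np.int64(187)), (np.int64(268), np.int64(187)), (np.int64(269), np.int64(187)), (np.int64(261), np.int64(188)), (np.int64(262), np.int64(188)), (np.int64(263), np.int64(188)), (np.int64(264), np.int64(188)), (np.int64(267), np.int64(188)), (np.int64(268), np.int64(188)), (np.int64(261), np.int64(189)), (np.int64(262), np.int64(189)), (np.int64(263), np.int64(189))]
drum ell [[ 447.   40.   55.]
 [ 450. -158.   55.]
 [ 544.  -57.   55.]
 [ 349.  -61.   55.]]
[[ 1.00000e-02 -9.90000e-01  1.50000e-01  2.24610e+02]
 [-1.00000e+00 -1.00000e-02  1.00000e-02 -1.12240e+02]
 [-0.00000e+00 -1.50000e-01 -9.90000e-01  1.43723e+03]
 [ 0.00000e+00  0.00000e+00  0.00000e+00  1.00000e+00]]
```

View pics/topc.png

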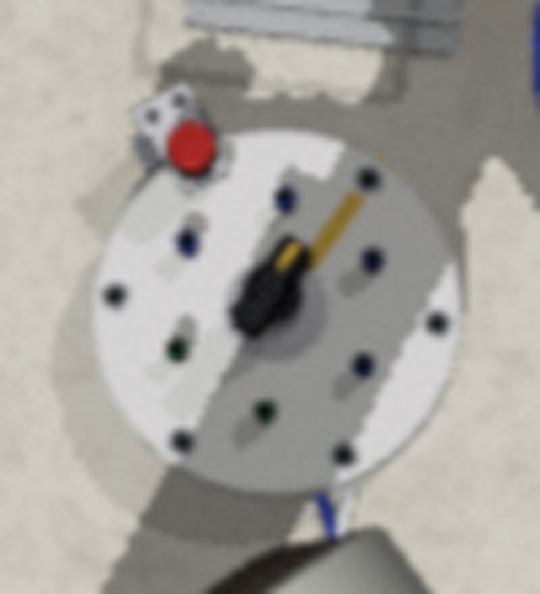

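```bash
python3 - <<'E'
from h import *
from scipy.optimize import least_squares
c=np.load("top.npz")
h=np.array([[369,179],[438,323],[345,455],[182,441],[115,295]])/5.4+[210,140]-.4
w=pix2plane(c,h,55)[:,:2]
k=np.arange(5)
f=lambda q:(np.c_[q[0]+85*np.cos(q[2]-k*np.pi/3),q[1]+85*np.sin(q[2]-k*np.pi/3)]-w).ravel()
s=least_squares(f,[447,-59,-.5]);print("axis",s.x[:2],"marked ang",s.x[2],"res",np.abs(s.fun).max())
r=pix2plane(c,[[244.98,167.08]],117)[0,:2];d=r-s.x[:2];a=np.arctan2(d[1],d[0])
print("pull",r,np.hypot(*d),"ang",a,"carousel",s.x[2]-a)
for z in(140,):
  print("knob line",pix2plane(c,[[262.5,187.5]],z))
E
```

```text
axis [449.047839   -55.52892208] marked ang -0.5960174400822682 res 0.21658273941964268
pull [520.78405945 -13.2269405 ] 83.27990736050945 ang 0.5328025715869582 carousel -1.1288200116692264
knob line [[460.53953337 -63.09642641 140.        ]]
```

send_rows:
  targets:
    - {"x": -2.8,"y": 2.85,"gripper": -1}
    - {"x": -2.8,"y": 2.85,"gripper": -1}
    - {"x": -2.8,"y": 2.85,"gripper": -1}
    - {"x": -2.8,"y": 2.85,"gripper": -1}
    - {"x": -2.8,"y": 2.85,"gripper": -1}

```text
$.targets[0]: bad value
```

send_rows:
  targets:
    - {"x": -2.8,"y": 2.85,"gripper": -1}
    - {"x": -2.8,"y": 2.85,"gripper": -1}
    - {"x": -2.8,"y": 2.85,"gripper": -1}
    - {"x": -2.8,"y": 2.85,"gripper": -1}
    - {"x": -2.8,"y": 2.85,"gripper": -1}

```text
$.targets[0]: bad value
```

send_rows:
  targets:
    - {"x": -2.8,"y": 2.85,"gripper": -1}
    - {"x": -2.8,"y": 2.85,"gripper": -1}
    - {"x": -2.8,"y": 2.85,"gripper": -1}
    - {"x": -2.8,"y": 2.85,"gripper": -1}
    - {"az": 7.1,"gripper": -1}

```text
$.targets[0]: bad value
```

send_rows:
  targets:
    - {"az": 7.1,"gripper": -1}
    - {"az": 7.1,"gripper": -1}
    - {"az": 7.1,"gripper": -1}
    - {"az": 7.1,"gripper": -1}
    - {"az": 7.1,"gripper": -1}

```text
$.targets[0]: bad value
```

send_rows:
  targets:
    - {"az": 7.1,"gripper": -1}
    - {"az": 7.1,"gripper": -1}
    - {"gripper": -1}
    - {"gripper": -1}

```text
$.targets[0]: bad value
```

send_rows:
  targets:
    - {"x": -2.8,"y": 2.85,"z": 0,"ax": 0,"ay": 0,"az": 0,"gripper": -1}
    - {"x": -2.8,"y": 2.85,"z": 0,"ax": 0,"ay": 0,"az": 0,"gripper": -1}

```text
clock: 0.97
position: [272.8, -501.3, 230.3]
ee_rot: [-0.197, 0.98, 0.0, -0.0]
contact_force: [1.5, 0.1, -0.6]
gripper_width: 85.5
grasp_force: 0.0
```

send_rows:
  targets:
    - {"x": -2.8,"y": 2.85,"z": 0,"ax": 0,"ay": 0,"az": 0,"gripper": -1}
    - {"x": -2.8,"y": 2.85,"z": 0,"ax": 0,"ay": 0,"az": 0,"gripper": -1}
    - {"x": -2.8,"y": 2.85,"z": 0,"ax": 0,"ay": 0,"az": 0,"gripper": -1}
    - {"x": -2.8,"y": 2.85,"z": 0,"ax": 0,"ay": 0,"az": 0,"gripper": -1}
    - {"x": -2.8,"y": 2.85,"z": 0,"ax": 0,"ay": 0,"az": 0,"gripper": -1}

```text
clock: 1.38
position: [346.8, -313.6, 231.6]
ee_rot: [-0.199, 0.98, -0.0, 0.0]
contact_force: [1.3, -0.2, 0.5]
gripper_width: 85.2
grasp_force: 0.0
```

send_rows:
  targets:
    - {"x": -2.8,"y": 2.85,"z": 0,"ax": 0,"ay": 0,"az": 0,"gripper": -1}
    - {"x": -2.8,"y": 2.85,"z": 0,"ax": 0,"ay": 0,"az": 0,"gripper": -1}
    - {"x": -2.8,"y": 2.85,"z": 0,"ax": 0,"ay": 0,"az": 0,"gripper": -1}
    - {"x": -2.8,"y": 2.85,"z": 0,"ax": 0,"ay": 0,"az": 0,"gripper": -1}
    - {"x": -2.8,"y": 2.85,"z": 0,"ax": 0,"ay": 0,"az": 0,"gripper": -1}

```text
clock: 1.8
position: [420.1, -127.5, 231.8]
ee_rot: [-0.199, 0.98, -0.0, 0.001]
contact_force: [1.4, -0.1, 0.0]
gripper_width: 85.3
grasp_force: 0.0
```

send_rows:
  targets:
    - {"x": -2.8,"y": 2.85,"z": 0,"ax": 0,"ay": 0,"az": 0,"gripper": -1}
    - {"x": -2.8,"y": 2.85,"z": 0,"ax": 0,"ay": 0,"az": 0,"gripper": -1}
    - {"x": 0,"y": 0,"z": 0,"ax": 0,"ay": 0,"az": 7.1,"gripper": -1}
    - {"x": 0,"y": 0,"z": 0,"ax": 0,"ay": 0,"az": 7.1,"gripper": -1}
    - {"x": 0,"y": 0,"z": 0,"ax": 0,"ay": 0,"az": 7.1,"gripper": -1}

```text
clock: 2.22
position: [449.4, -54.0, 231.4]
ee_rot: [-0.013, 1.0, 0.0, 0.0]
contact_force: [-0.3, -0.1, -0.3]
gripper_width: 85.3
grasp_force: 0.0
```

send_rows:
  targets:
    - {"x": 0,"y": 0,"z": 0,"ax": 0,"ay": 0,"az": 7.1,"gripper": -1}
    - {"x": 0,"y": 0,"z": 0,"ax": 0,"ay": 0,"az": 7.1,"gripper": -1}
    - {"x": 0,"y": 0,"z": 0,"ax": 0,"ay": 0,"az": 7.1,"gripper": -1}
    - {"x": 0,"y": 0,"z": 0,"ax": 0,"ay": 0,"az": 7.1,"gripper": -1}
    - {"x": 0,"y": 0,"z": 0,"ax": 0,"ay": 0,"az": 7.1,"gripper": -1}

```text
clock: 2.63
position: [449.1, -55.1, 231.5]
ee_rot: [0.294, 0.956, 0.0, 0.0]
contact_force: [0.2, -0.1, -0.1]
gripper_width: 85.1
grasp_force: 0.0
```

send_rows:
  targets:
    - {"x": 0,"y": 0,"z": 0,"ax": 0,"ay": 0,"az": 0,"gripper": -1}
    - {"x": 0,"y": 0,"z": 0,"ax": 0,"ay": 0,"az": 0,"gripper": -1}
    - {"x": 0,"y": 0,"z": 0,"ax": 0,"ay": 0,"az": 0,"gripper": -1}

```text
clock: 2.88
position: [449.1, -55.1, 231.4]
ee_rot: [0.29, 0.957, 0.0, 0.0]
contact_force: [-0.0, -0.5, -0.1]
gripper_width: 84.9
grasp_force: 0.0
```

```bash
python3 - <<'E'
from h import *
from bench import arm
s=arm.read_state();p,d=arm.get_image("wrist");c=arm.camera_model("wrist")
np.savez("w1.npz",p=p,d=d,**{k:np.array(v) for k,v in c.items()})
cv2.imwrite("pics/w1.png",p[:,:,::-1])
print(s["position"],s["ee_rot"],s["joints"])
E
```

```text
[449.11645615 -55.14789163 231.41675705] [2.89757933e-01 9.57099957e-01 4.93772415e-05 1.04627100e-04] [ 2.38778244e-01  8.66037165e-02 -3.92036494e-01  2.39016772e-05
 -1.09192570e+00 -2.39753341e+00]
```

View pics/w1.png

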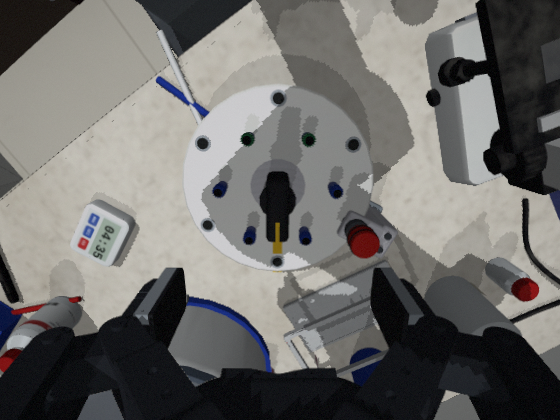

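The wrist view shows the knob vertical and the yellow stripe ending at the marked hole (277,262). The red knob is at (363,239), and the other holes are at (207,225), (203,143), (278,98) and (353,145). I'll fit these again.

```bash
python3 - <<'E'
from h import *
from scipy.optimize import least_squares
c=np.load("w1.npz");p=c["p"]
h=[]
for u,v in [(277,262),(353,145),(278,98),(203,143),(207,225)]:
    g=cv2.cvtColor(p,cv2.COLOR_RGB2GRAY)[v-9:v+10,u-9:u+10].astype(float); m=g<70
    n,l,s,ce=cv2.connectedComponentsWithStats(m.astype(np.uint8)); i=1+np.argmax(s[1:,4]); h.append(ce[i]+[u-9,v-9])
print(np.round(h,1))
w=pix2plane(c,h,54)[:,:2]; k=np.array([0,2,3,4,5])
f=lambda q:(np.c_[q[0]+85*np.cos(q[2]+k*q[3]*np.pi/3),q[1]+85*np.sin(q[2]+k*q[3]*np.pi/3)]-w).ravel()
for sg in(1,-1):
    s=least_squares(lambda q:f([*q,sg]),[449,-56,-.6]);print(sg,s.x,np.abs(s.fun).max())
    if np.abs(s.fun).max()<8: S=s.x
hsv=cv2.cvtColor(p,cv2.COLOR_RGB2HSV)
red=((hsv[...,0]<6)|(hsv[...,0]>174))&(hsv[...,1]>150)&(hsv[...,2]>60);red[:,:340]=0;red[:,390:]=0;red[270:]=0
g=cv2.cvtColor(p,cv2.COLOR_RGB2GRAY)
v,u=np.nonzero(red);print("red",u.mean(),v.mean(),u.min(),u.max(),v.min(),v.max())
# depth of top
T=c["cam_to_world"];print("cam",T[:3,3].round(0))
import itertools
for uu,vv in((365,232),(365,243),(360,250)):
    dd=c["d"][vv,uu];q=pix2plane(c,[[uu,vv]],0)[0]-T[:3,3];zc=T[:3,2]@q;print(uu,vv,(T[:3,3]+q*dd/zc).round(1))
# depth points on knob above 113.5 => top face; all red pts
q=pix2plane(c,np.c_[u,v],0)-T[:3,3];P=T[:3,3]+q*(c["d"][v,u]/(q@T[:3,2]))[:,None]
top=P[P[:,2]>np.percentile(P[:,2],90)-2.5];print(np.percentile(P[:,2],90),top.min(0),top.max(0),len(top))
ctr=(top.min(0)+top.max(0))/2;d=ctr[:2]-S[:2];a=np.arctan2(d[1],d[0]);print("pull",ctr,np.hypot(*d),a,"carousel",S[2]-a)
E
```

```text
[[276.8 261.3]
 [352.9 144.2]
 [278.2  98. ]
 [202.1 143.1]
 [207.2 224.7]]
1 [447.49152865 -55.93443842  -0.59775611] 0.6822775164020527
-1 [416.82725625 -70.6209453   -1.6505118 ] 123.14524041372283
red 364.7811965811966 244.36923076923077 351 378 231 257
cam [382. -11. 375.]
365 232 [510.4  -7.  117.4]
365 243 [517.9 -12.  120.3]
360 250 [521.7 -18.9 119.6]
120.64261060582433 [382.45590255 -25.18022391 118.14298181] [532.21091658  -0.6887956  374.6138702 ] 560
pull [457.33340957 -12.93450976 246.37842601] 44.11186331565097 1.3457906625237837 carousel -1.9435467772872128
```

send_rows:
  targets:
    - {"x": 0.06,"y": -0.1,"z": 3,"ax": 0,"ay": 0,"az": 0.5,"gripper": -1}
    - {"x": 0,"y": 0,"z": 3,"ax": 0,"ay": 0,"az": 0,"gripper": -1}
    - {"x": 0,"y": 0,"z": 3,"ax": 0,"ay": 0,"az": 0,"gripper": -1}
    - {"x": 0,"y": 0,"z": 2.5,"ax": 0,"ay": 0,"az": 0,"gripper": -1}
    - {"x": 0,"y": 0,"z": 1.2,"ax": 0,"ay": 0,"az": 0,"gripper": -1}

```text
clock: 3.35
position: [446.0, -55.9, 101.4]
ee_rot: [0.295, 0.956, -0.001, -0.002]
contact_force: [0.1, -0.2, 0.2]
gripper_width: 85.4
grasp_force: 0.0
```

send_rows:
  targets:
    - {"x": 0,"y": 0,"z": 0,"ax": 0,"ay": 0,"az": 0,"gripper": -1}
    - {"x": 0,"y": 0,"z": 0,"ax": 0,"ay": 0,"az": 0,"gripper": 1}
    - {"x": 0,"y": 0,"z": 0,"ax": 0,"ay": 0,"az": 0,"gripper": 1}
    - {"x": 0,"y": 0,"z": 0,"ax": 0,"ay": 0,"az": 0,"gripper": 1}
    - {"x": 0,"y": 0,"z": 0,"ax": 0,"ay": 0,"az": 0,"gripper": 1}

```text
clock: 3.77
position: [448.9, -55.4, 105.5]
ee_rot: [0.295, 0.956, 0.001, 0.001]
contact_force: [-0.2, -0.1, 0.4]
gripper_width: 39.1
grasp_force: 0.0
```

send_rows:
  targets:
    - {"x": 0,"y": 0,"z": 0,"ax": 0,"ay": 0,"az": 0,"gripper": 1}
    - {"x": 0,"y": 0,"z": 0,"ax": 0,"ay": 0,"az": 0,"gripper": 1}
    - {"x": 0,"y": 0,"z": 0,"ax": 0,"ay": 0,"az": 0,"gripper": 1}
    - {"x": 0,"y": 0,"z": 0,"ax": 0,"ay": 0,"az": 0,"gripper": 1}
    - {"x": 0,"y": 0,"z": 0,"ax": 0,"ay": 0,"az": 0,"gripper": 1}

```text
clock: 4.18
position: [448.5, -55.5, 105.2]
ee_rot: [0.295, 0.956, 0.0, 0.001]
contact_force: [-1.6, 1.7, 5.9]
gripper_width: 17.5
grasp_force: 64.7
```

send_rows:
  targets:
    - {"x": 0,"y": 0,"z": 0,"ax": 0,"ay": 0,"az": -4,"gripper": 1}
    - {"x": 0,"y": 0,"z": 0,"ax": 0,"ay": 0,"az": -6,"gripper": 1}
    - {"x": 0,"y": 0,"z": 0,"ax": 0,"ay": 0,"az": -6,"gripper": 1}
    - {"x": 0,"y": 0,"z": 0,"ax": 0,"ay": 0,"az": -6,"gripper": 1}
    - {"x": 0,"y": 0,"z": 0,"ax": 0,"ay": 0,"az": -6,"gripper": 1}

```text
clock: 4.6
position: [448.4, -55.7, 105.2]
ee_rot: [0.053, 0.999, 0.0, 0.001]
contact_force: [-0.3, -0.6, 6.1]
gripper_width: 17.1
grasp_force: 64.6
```

send_rows:
  targets:
    - {"x": 0,"y": 0,"z": 0,"ax": 0,"ay": 0,"az": -6,"gripper": 1}
    - {"x": 0,"y": 0,"z": 0,"ax": 0,"ay": 0,"az": -6,"gripper": 1}
    - {"x": 0,"y": 0,"z": 0,"ax": 0,"ay": 0,"az": -6,"gripper": 1}
    - {"x": 0,"y": 0,"z": 0,"ax": 0,"ay": 0,"az": -6,"gripper": 1}
    - {"x": 0,"y": 0,"z": 0,"ax": 0,"ay": 0,"az": -5,"gripper": 1}

```text
clock: 5.02
position: [448.5, -55.9, 105.2]
ee_rot: [-0.198, 0.98, -0.0, 0.001]
contact_force: [-0.7, -2.2, 6.0]
gripper_width: 17.3
grasp_force: 64.6
```

send_rows:
  targets:
    - {"x": 0,"y": 0,"z": 0,"ax": 0,"ay": 0,"az": -4,"gripper": 1}
    - {"x": 0,"y": 0,"z": 0,"ax": 0,"ay": 0,"az": -3.4,"gripper": 1}
    - {"x": 0,"y": 0,"z": 0,"ax": 0,"ay": 0,"az": 0,"gripper": 1}
    - {"x": 0,"y": 0,"z": 0,"ax": 0,"ay": 0,"az": 0,"gripper": 1}
    - {"x": 0,"y": 0,"z": 0,"ax": 0,"ay": 0,"az": 0,"gripper": 1}

```text
clock: 5.43
position: [448.5, -56.0, 105.2]
ee_rot: [-0.26, 0.966, -0.0, 0.0]
contact_force: [-0.4, -3.0, 5.5]
gripper_width: 17.3
grasp_force: 64.6
```

```bash
python3 - <<'E'
from h import *
from bench import arm
s=arm.read_state();p,d=arm.get_image("wrist");c=arm.camera_model("wrist")
np.savez("w2.npz",p=p,d=d,**{k:np.array(v) for k,v in c.items()})
cv2.imwrite("pics/w2.png",p[:,:,::-1])
r=s["ee_rot"];print(s["position"],2*np.arctan2(r[1],r[0])-np.pi/2,s["wrist_torque"],s["contact_force"],s["gripper_width"])
E
```

```text
[448.45083145 -56.02419476 105.21769672] 2.0959359959849717 [-0.34169218  0.37345538  0.08355453] [-0.36722968 -3.02530175  5.51473468] 17.28136088947426
```

View pics/w2.png

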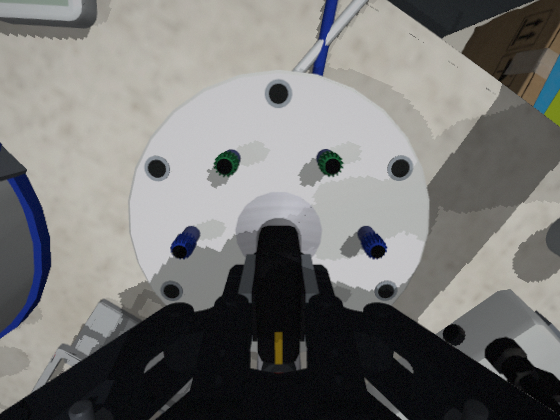

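The knob sits in the grip with its yellow line at (278,348), pointing at the plunger, and the other five holes are symmetric about it. I'll let go, rise and check.

send_rows:
  targets:
    - {"x": 0,"y": 0,"z": 0,"ax": 0,"ay": 0,"az": 0,"gripper": -1}
    - {"x": 0,"y": 0,"z": 0,"ax": 0,"ay": 0,"az": 0,"gripper": -1}
    - {"x": 0,"y": 0,"z": 0,"ax": 0,"ay": 0,"az": 0,"gripper": -1}
    - {"x": 0,"y": 0,"z": 0,"ax": 0,"ay": 0,"az": 0,"gripper": -1}
    - {"x": 0,"y": 0,"z": 0,"ax": 0,"ay": 0,"az": 0,"gripper": -1}

```text
clock: 5.9
position: [447.9, -55.6, 104.1]
ee_rot: [-0.259, 0.966, 0.0, -0.0]
contact_force: [-0.0, 1.1, 0.2]
gripper_width: 76.5
grasp_force: 0.0
```

send_rows:
  targets:
    - {"x": 0,"y": 0,"z": 0,"ax": 0,"ay": 0,"az": 0,"gripper": -1}
    - {"x": 0,"y": 0,"z": -2,"ax": 0,"ay": 0,"az": 0,"gripper": -1}
    - {"x": 0,"y": 0,"z": -4,"ax": 0,"ay": 0,"az": 0,"gripper": -1}
    - {"x": 0,"y": 0,"z": -4,"ax": 0,"ay": 0,"az": 0,"gripper": -1}
    - {"x": 0,"y": 0,"z": -2.5,"ax": 0,"ay": 0,"az": 0,"gripper": -1}

```text
clock: 6.32
position: [449.3, -55.7, 233.1]
ee_rot: [-0.26, 0.966, -0.001, 0.002]
contact_force: [0.9, 0.2, 0.1]
gripper_width: 85.2
grasp_force: 0.0
```

send_rows:
  targets:
    - {"x": 0,"y": 0,"z": 0,"ax": 0,"ay": 0,"az": 0,"gripper": -1}
    - {"x": 0,"y": 0,"z": 0,"ax": 0,"ay": 0,"az": 0,"gripper": -1}
    - {"x": 0,"y": 0,"z": 0,"ax": 0,"ay": 0,"az": 0,"gripper": -1}

```text
clock: 6.57
position: [447.3, -55.6, 228.5]
ee_rot: [-0.259, 0.966, 0.0, -0.001]
contact_force: [-0.2, 0.0, -1.1]
gripper_width: 84.8
grasp_force: 0.0
```

```bash
python3 - <<'E'
from h import *
from bench import arm
s=arm.read_state();p,d=arm.get_image("wrist");c=arm.camera_model("wrist")
np.savez("w3.npz",p=p,d=d,**{k:np.array(v) for k,v in c.items()})
cv2.imwrite("pics/w3.png",p[:,:,::-1])
r=s["ee_rot"];print(s["position"],2*np.arctan2(r[1],r[0])-np.pi/2,s["gripper_width"])
E
```

```text
[447.30061759 -55.57233606 228.4708142 ] 2.0951457998535368 84.7811636928365
```

View pics/w3.png

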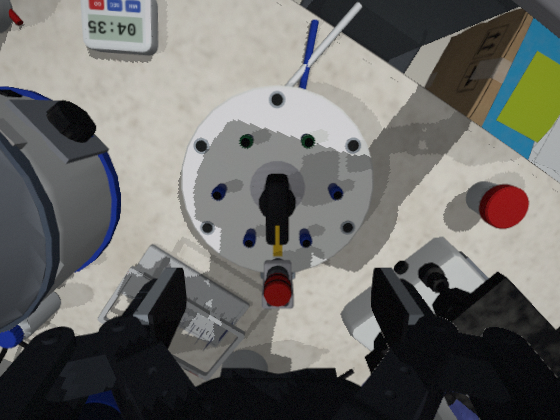

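The stripe now runs to the plunger, with the red knob at (277,290). Next I'll measure the carousel angle and the knob height.

```bash
python3 - <<'E'
from h import *
from scipy.optimize import least_squares
c=np.load("w3.npz");p=c["p"];h=[]
for u,v in [(347,227),(353,145),(278,99),(201,145),(207,227)]:
    g=cv2.cvtColor(p,cv2.COLOR_RGB2GRAY)[v-9:v+10,u-9:u+10]; m=g<70
    n,l,s,ce=cv2.connectedComponentsWithStats(m.astype(np.uint8)); i=1+np.argmax(s[1:,4]); h.append(ce[i]+[u-9,v-9])
w=pix2plane(c,h,54)[:,:2]; k=np.arange(1,6)
f=lambda q:(np.c_[q[0]+85*np.cos(q[2]+k*np.pi/3),q[1]+85*np.sin(q[2]+k*np.pi/3)]-w).ravel()
s=least_squares(f,[448,-56,.5]);S=s.x;print(S,np.abs(s.fun).max())
hsv=cv2.cvtColor(p,cv2.COLOR_RGB2HSV)
red=((hsv[...,0]<6)|(hsv[...,0]>174))&(hsv[...,1]>150)&(hsv[...,2]>60)&(c["d"]>0);M=np.zeros_like(red);M[265:312,255:300]=1;red&=M
T=c["cam_to_world"];v,u=np.nonzero(red)
q=pix2plane(c,np.c_[u,v],0)-T[:3,3];P=T[:3,3]+q*(c["d"][v,u]/(q@T[:3,2]))[:,None]
zt=np.median(P[P[:,2]>np.percentile(P[:,2],60),2]);t=P[np.abs(P[:,2]-zt)<2]
(cx,cy),r=cv2.minEnclosingCircle(t[:,:2].astype(np.float32))
print("top z",zt,"ctr",cx,cy,r,t[:,:2].min(0),t[:,:2].max(0),"rad",np.hypot(cx-S[0],cy-S[1]),"ang",np.arctan2(cy-S[1],cx-S[0]))
E
```

```text
[447.15503214 -55.55761278   0.52491046] 0.5542050148118207
top z 117.40240611998433 ctr 519.9012451171875 -13.41065502166748 12.27807331085205 [508.17250537 -25.20615627] [531.84050761  -1.61811278] rad 84.07364361150364 ang 0.5251120877887957
```

The carousel is on the mark within 0.001 rad, and the knob top at 117.4 mm means the plunger is home. Next I'll go above the red knob, which is -84.5 mm in tool x.

send_rows:
  targets:
    - {"x": -2.85,"y": 0,"z": 0,"ax": 0,"ay": 0,"az": 0,"gripper": -1}
    - {"x": -2.8,"y": 0,"z": 1,"ax": 0,"ay": 0,"az": 0,"gripper": -1}
    - {"x": -2.8,"y": 0,"z": 2,"ax": 0,"ay": 0,"az": 0,"gripper": -1}
    - {"x": 0,"y": 0,"z": 2,"ax": 0,"ay": 0,"az": 0,"gripper": -1}
    - {"x": 0,"y": 0,"z": 2,"ax": 0,"ay": 0,"az": 0,"gripper": -1}

```text
clock: 7.03
position: [521.3, -12.7, 156.2]
ee_rot: [-0.26, 0.966, 0.0, -0.002]
contact_force: [-0.5, -0.9, -0.2]
gripper_width: 85.7
grasp_force: 0.0
```

send_rows:
  targets:
    - {"x": 0,"y": 0,"z": 0,"ax": 0,"ay": 0,"az": 0,"gripper": -1}
    - {"x": 0,"y": 0,"z": 0,"ax": 0,"ay": 0,"az": 0,"gripper": -1}
    - {"x": 0,"y": 0,"z": 0,"ax": 0,"ay": 0,"az": 0,"gripper": -1}
    - {"x": 0,"y": 0,"z": 0,"ax": 0,"ay": 0,"az": 0,"gripper": -1}

```text
clock: 7.37
position: [521.9, -13.3, 160.5]
ee_rot: [-0.259, 0.966, -0.0, 0.001]
contact_force: [-0.1, -0.7, -0.6]
gripper_width: 85.3
grasp_force: 0.0
```

send_rows:
  targets:
    - {"x": 0.1,"y": 0.05,"z": 2,"ax": 0,"ay": 0,"az": 0,"gripper": -1}
    - {"x": 0,"y": 0,"z": 2,"ax": 0,"ay": 0,"az": 0,"gripper": -1}
    - {"x": 0,"y": 0,"z": 1.5,"ax": 0,"ay": 0,"az": 0,"gripper": -1}
    - {"x": 0,"y": 0,"z": 1,"ax": 0,"ay": 0,"az": 0,"gripper": -1}
    - {"x": 0,"y": 0,"z": 0.7,"ax": 0,"ay": 0,"az": 0,"gripper": -1}

```text
clock: 7.78
position: [520.3, -13.4, 87.3]
ee_rot: [-0.259, 0.966, -0.0, 0.0]
contact_force: [0.5, -0.5, -0.0]
gripper_width: 85.0
grasp_force: 0.0
```

send_rows:
  targets:
    - {"x": 0,"y": 0,"z": 0,"ax": 0,"ay": 0,"az": 0,"gripper": -1}
    - {"x": 0,"y": 0,"z": 0,"ax": 0,"ay": 0,"az": 0,"gripper": -1}
    - {"x": 0,"y": 0,"z": 0,"ax": 0,"ay": 0,"az": 0,"gripper": -1}

```text
clock: 8.03
position: [520.9, -13.2, 88.4]
ee_rot: [-0.259, 0.966, -0.0, 0.001]
contact_force: [-0.1, 0.4, -0.1]
gripper_width: 85.8
grasp_force: 0.0
```

send_rows:
  targets:
    - {"x": 0,"y": 0,"z": 0,"ax": 0,"ay": 0,"az": 0,"gripper": 1}
    - {"x": 0,"y": 0,"z": 0,"ax": 0,"ay": 0,"az": 0,"gripper": 1}
    - {"x": 0,"y": 0,"z": 0,"ax": 0,"ay": 0,"az": 0,"gripper": 1}
    - {"x": 0,"y": 0,"z": 0,"ax": 0,"ay": 0,"az": 0,"gripper": 1}
    - {"x": 0,"y": 0,"z": 0,"ax": 0,"ay": 0,"az": 0,"gripper": 1}

```text
clock: 8.45
position: [520.4, -13.5, 87.6]
ee_rot: [-0.26, 0.966, -0.0, 0.0]
contact_force: [4.7, -13.2, 4.9]
gripper_width: 25.5
grasp_force: 9.4
```

send_rows:
  targets:
    - {"x": 0,"y": 0,"z": 0,"ax": 0,"ay": 0,"az": 0,"gripper": 1}
    - {"x": 0,"y": 0,"z": 0,"ax": 0,"ay": 0,"az": 0,"gripper": 1}
    - {"x": 0,"y": 0,"z": 0,"ax": 0,"ay": 0,"az": 0,"gripper": 1}
    - {"x": 0,"y": 0,"z": 0,"ax": 0,"ay": 0,"az": 0,"gripper": 1}
    - {"x": 0,"y": 0,"z": 0,"ax": 0,"ay": 0,"az": 0,"gripper": 1}

```text
clock: 8.87
position: [520.6, -13.9, 87.8]
ee_rot: [-0.259, 0.966, -0.0, 0.0]
contact_force: [1.3, -4.9, 2.7]
gripper_width: 24.3
grasp_force: 58.8
```

send_rows:
  targets:
    - {"x": 0,"y": 0,"z": -0.3,"ax": 0,"ay": 0,"az": 0,"gripper": 1}
    - {"x": 0,"y": 0,"z": -0.3,"ax": 0,"ay": 0,"az": 0,"gripper": 1}
    - {"x": 0,"y": 0,"z": -0.3,"ax": 0,"ay": 0,"az": 0,"gripper": 1}
    - {"x": 0,"y": 0,"z": -0.3,"ax": 0,"ay": 0,"az": 0,"gripper": 1}
    - {"x": 0,"y": 0,"z": -0.3,"ax": 0,"ay": 0,"az": 0,"gripper": 1}

```text
clock: 9.28
position: [520.4, -13.9, 101.2]
ee_rot: [-0.259, 0.966, -0.0, 0.0]
contact_force: [6.4, -7.1, -8.2]
gripper_width: 24.4
grasp_force: 59.2
```

send_rows:
  targets:
    - {"x": 0,"y": 0,"z": 0,"ax": 0,"ay": 0,"az": 0,"gripper": 1}
    - {"x": 0,"y": 0,"z": 0,"ax": 0,"ay": 0,"az": 0,"gripper": 1}
    - {"x": 0,"y": 0,"z": 0,"ax": 0,"ay": 0,"az": 0,"gripper": 1}
    - {"x": 0,"y": 0,"z": 0,"ax": 0,"ay": 0,"az": 0,"gripper": 1}

```text
clock: 9.62
position: [520.4, -13.9, 100.9]
ee_rot: [-0.259, 0.966, -0.0, 0.0]
contact_force: [5.0, -6.5, -8.3]
gripper_width: 24.0
grasp_force: 59.2
```

send_rows:
  targets:
    - {"x": 0,"y": 0,"z": -0.15,"ax": 0,"ay": 0,"az": 0,"gripper": 1}
    - {"x": 0,"y": 0,"z": -0.15,"ax": 0,"ay": 0,"az": 0,"gripper": 1}
    - {"x": 0,"y": 0,"z": 0,"ax": 0,"ay": 0,"az": 0,"gripper": 1}
    - {"x": 0,"y": 0,"z": 0,"ax": 0,"ay": 0,"az": 0,"gripper": 1}
    - {"x": 0,"y": 0,"z": 0,"ax": 0,"ay": 0,"az": 0,"gripper": 1}

```text
clock: 10.03
position: [520.4, -13.9, 103.6]
ee_rot: [-0.259, 0.966, -0.0, -0.0]
contact_force: [6.0, -6.0, -9.4]
gripper_width: 24.3
grasp_force: 59.3
```

send_rows:
  targets:
    - {"x": 0,"y": 0,"z": -0.1,"ax": 0,"ay": 0,"az": 0,"gripper": 1}
    - {"x": 0,"y": 0,"z": 0,"ax": 0,"ay": 0,"az": 0,"gripper": 1}
    - {"x": 0,"y": 0,"z": 0,"ax": 0,"ay": 0,"az": 0,"gripper": 1}
    - {"x": 0,"y": 0,"z": 0,"ax": 0,"ay": 0,"az": 0,"gripper": 1}

```text
clock: 10.37
position: [520.4, -13.9, 104.0]
ee_rot: [-0.259, 0.966, -0.0, -0.0]
contact_force: [7.1, -6.2, -12.9]
gripper_width: 24.3
grasp_force: 60.1
```

```bash
python3 - <<'E'
from h import *
from bench import arm
s=arm.read_state();p,d=arm.get_image("wrist")
cv2.imwrite("pics/w4.png",p[:,:,::-1]);print(s["position"],s["contact_force"],s["grasp_force"])
E
```

```text
[520.35352397 -13.86157342 104.0302993 ] [  7.13673434  -6.18381184 -12.88207997] 60.12994050979614
```

View pics/w4.png

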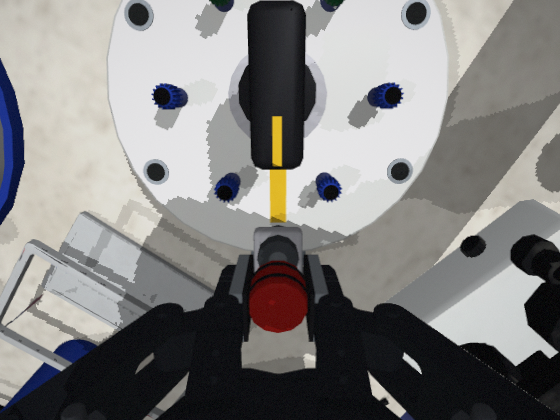

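The fingers hold the red knob at (278,300). It has risen 16 mm and the pull jumped to 13 N, so it is at its stop. The yellow stripe at (278,195) still points at the plunger.

```bash
python3 -c "
from bench import arm
print(arm.job_done())"
```

```text
the job is handed in; nothing more can be done
None
```

The job is handed in: the marked hole is under the plunger, which dropped home before I pulled the red knob up 16 mm to its stop, where the gripper still holds it. The carousel is still on the mark, and the arm came nowhere near the cup, timer or bottle; the hand-in gave no verdict.

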